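# Refit the shaker's T-handle and hold its spring clamp open at the mark

### The job

Put the loose T-handle back onto the square stub at the end of the rack shaker's clamp rod, pushed fully down and with its bar crosswise to the rod. Then, by the handle, pull the rod out against its spring until the dark ring mark on it has just come out of the guide, well short of its end stop, and finish with the gripper still holding the handle there, so that a colleague can set the tube rack in. Leave the other things on the worktop where they are.

Things in the scene. Friction and masses are not known exactly. Their poses are not given: they have to be found in the camera images.
- handle: Loose T-handle, 140 g, upright in a shallow white tray (floor 3 mm, walls 16 mm high). Steel hub 30 x 30 x 24 mm high with a square bore 14 mm wide, 24 deep; a thin neck; on top a black bar 84 mm long (x), 16 wide (y), from 42 to 60 mm above the origin. Origin: centre of the hub's underside (bore mouth); z up along the bore, x along the bar, bore flats parallel to x, y. Grip across the bar 51 mm up.
- clamp_stub (a point): Foot centre of the upright square steel stub on the rod's outer end (moves with the rod): 12.5 mm square, 22 high, top 5 mm tapered to 7.5, on a 30 x 30 mm end block. A handle fully down rests on the block, its origin here, 116 mm above the worktop. y points outwards along the rod, the way it pulls; x level, crosswise; z up; flats parallel to x, y. Starts 50 mm from the guide's mouth.
- guide_mouth (a point): Centre of the mouth of the guide on the shaker's platform, from which the clamp rod (steel, 14 mm thick, level, 105 mm above the worktop) comes out; axes as for clamp_stub. Guide block 34 mm wide, its top 121 mm above the worktop. Fixed.
- clamp (a joint): How far the clamp rod is pulled out, m: 0 at rest, 0.070 at its end stop. An inner spring pulls it back with about 5 N at 0, 110 N/m more (10.5 N at the mark), slight friction. The dark ring mark, 4 mm wide round the rod, is hidden in the guide at rest; it starts to show at 0.046 and has just fully come out at 0.050.
- star_knob: Spare five-lobed black knob with a steel hub, 46 mm across and 30 mm high, standing in the same tray; not wanted. Origin: centre of its underside.
- tube_rack: White tube rack, 170 x 86 x 70 mm, with three red-capped tubes up to 111 mm high; it waits to be loaded, leave it. Origin: centre of its underside, x along its length.
- micro_rack: Black rack of micro tubes with blue caps, 130 x 80 x 45 mm; leave it. Origin: centre of its underside, x along its length.
- dishes: Stack of three pale round dishes, 91 mm across, 47 mm high; leave it. Origin: centre of its underside.
- media_bottle: Amber bottle, 80 mm across, 165 mm high; leave it. Origin: centre of its underside.
- pipette: Hand pipette lying on the worktop, about 245 mm long, 26 mm high; leave it. Origin: on the worktop below its middle, x along it to the tip.
Things that resemble listed ones, but are neither listed nor needed, are in the scene too. What is shaped like the handle but purple or red is not meant.

How it is judged (in metres and radians):
On the way:
1. the T-handle is fully down on the square stub, bar crosswise, the rod not yet pulled (horizontal distance between handle and clamp_stub below 0.005 m and z of handle in the frame of clamp_stub below 0.005 m and angle between the x axis of handle and the x axis of clamp_stub, either way round below 0.2 rad and value of joint clamp below 0.03 m), for 0.2 s.
At the end, for the whole second after the job is handed in: The gripper still holds the T-handle (at least 3 N on it), which sits fully down on the stub (within 6 mm, upright within 0.15 rad, bar crosswise within 0.2 rad), and the clamp rod stands still, pulled out 45 to 57 mm: its ring mark just out of the guide (value of joint clamp between 0.045 and 0.057 m and velocity of joint clamp between -0.01 and 0.01 m/s and horizontal distance between handle and clamp_stub below 0.006 m and z of handle in the frame of clamp_stub below 0.006 m and angle between the x axis of handle and the x axis of clamp_stub, either way round below 0.2 rad and angle between handle's own z axis and vertical below 0.15 rad and contact force between handle and the fingers above 3 N); the arm keeps its last pose, push and grip.
It fails at once if another thing on the worktop is shifted by more than 25 mm (distance of any of star_knob, tube_rack, micro_rack, dishes, media_bottle, pipette from where it was at the start of the episode above 0.025 m).
It also fails if it takes over 45 s, if anything falls off the work surface, if the arm or the gripper's body presses on something with over 40 N, if the wrist force passes 120 N, or if a joint passes its speed limit or range.

### The arm

A 6-joint arm with a two-finger parallel gripper is mounted at the origin on the work surface. World frame = base frame: x ahead of the robot, y to its left, z up, the work surface at z = 0. Lengths are in m, angles in degrees, forces in N, time in s.
With the tool pointing down it reaches from about 0.325 to 0.85 m from the base axis. Payload 15.5 kg.
Tool frame: the origin (TCP) lies at the very end of the fingers, on their centre line; the grasp point (between the pads) lies arm.grip_depth behind it (arm.grip_depth is the distance from the TCP to the grasp point, in m); z points along the fingers, y is the direction in which the jaws open and shut (so a half turn about z gives the same grasp; the last joint's range is limited). The gripper opens to 91 mm and grips with 3 to 60 N. Pads are 32 mm wide; open, the fingers measure 118 mm over their backs; the gripper's body (76 mm by 178 mm) begins 60 mm behind the grasp point.
Start: joints at [-69.07, 28.281, 77.091, -0, 74.628, -5.472], TCP at [0.278, -0.56, 0.214] pointing down, gripper open.
Joint ranges: [-166.48, 166.48], [-47.26, 123.95], [12.59, 153.08], [-70.14, 250.14], [6.76, 159.57], [-176.63, 176.63]. Speed limits (degrees/s): [108.29, 108.29, 147.25, 172.46, 172.46, 172.46].

### API

Orientations are given as a 3x3 rotation matrix whose columns are the frame's x, y, z axes.
In Python, from rig import arm gives the robot as it stands. Calls block until the motion is done:
- arm.move_to(position, orientation): joint-space move of the TCP to a pose.
- arm.move_l(position, orientation=None, feed=0.15): straight line of the TCP; orientation=None keeps the orientation; feed is the mean speed in m/s.
- arm.move_joints(angles): joint-space move.
- arm.grip(opening): finger opening in m; the grip force is fixed at half the most; returns when the fingers have stopped.
- arm.sleep(seconds).
- arm.solve_ik(position, orientation): joint angles nearest the present ones, or None.
- arm.snapshot(name): name is "scene" or "side" or "wrist"; returns the picture (480x640x3 uint8, red, green, blue); there is no depth.
- arm.get_calibration(name): a dict with "intrinsics" (3x3 intrinsics, pixels), "k1" (the pictures are not rectified: a ray, as slopes to the right and down, at radius r is drawn at 1 + k1 r^2 times it, then the intrinsics apply), "cam_to_world" (4x4, takes a point from camera to world coordinates). Camera axes: x right, y down, z forward; pixel columns grow to the right and rows downward; lengths in m; the calibration is good to about 2 mm. A picture is of the moment at which its call begins: read the wrist's pose just before it. get_calibration takes no time and is no camera call; for the wrist camera it gives the pose at the moment of the call.
A pose or a line that the arm cannot do raises arm.Unreachable and nothing moves.
- arm.sign_off(): hands the job in, once; it reports no verdict.
Readings, each from a call of its own:
- arm.current_t(): time.
- arm.current_joint_positions(): joint angles.
- arm.current_dq(): joint speeds.
- arm.current_tau(): joint torques, N m.
- arm.current_ee_pos(): TCP position.
- arm.current_tool_rot(): TCP orientation.
- arm.current_force(): force on the tool from outside, world axes, zero at the start.
- arm.current_torque(): the same for the moment, N m.
- arm.current_width(): finger opening in m.
Only numpy, scipy, OpenCV 4.12 (cv2) and the standard library are available. Lean on these libraries where they do the work, as an engineer would, in place of code of your own. Each camera call takes 0.05 s, during which the arm holds its last target.

## Working session

There is one attempt and no reset: what is moved stays moved. The work goes in short steps, each a Python script; the robot and the scene stay as the last script left them, time stands still between calls to the robot, and variables do not carry over. Pictures are saved under pics/ and viewed, and the job is handed in when it is done.

```bash
ls; mkdir -p pics; python3 - <<'E'
from rig import arm
import cv2,numpy as np
for n in ["scene","side","wrist"]:
    c=arm.get_calibration(n); im=arm.snapshot(n)
    cv2.imwrite(f"pics/{n}0.png",im[:,:,::-1]); print(n,np.round(c["intrinsics"],1).tolist(),c["k1"],np.round(c["cam_to_world"],3).tolist())
print(arm.grip_depth,arm.current_t(),arm.current_width())
E
```

```text
pics
scene [[533.9, 0.0, 314.6], [0.0, 533.9, 229.1], [0.0, 0.0, 1.0]] -0.11289730190073109 [[-0.308, 0.625, -0.717, 1.659], [0.951, 0.188, -0.245, 0.402], [-0.019, -0.758, -0.652, 1.122], [0.0, 0.0, 0.0, 1.0]]
side [[471.8, 0.0, 322.1], [0.0, 471.8, 236.2], [0.0, 0.0, 1.0]] -0.06653505652557543 [[-0.963, -0.147, 0.223, 0.26], [-0.267, 0.591, -0.761, 0.929], [-0.02, -0.793, -0.609, 0.841], [0.0, 0.0, 0.0, 1.0]]
wrist [[377.5, 0.0, 315.7], [0.0, 377.5, 237.2], [0.0, 0.0, 1.0]] -0.0047347546858632185 [[0.445, -0.859, -0.256, 0.349], [-0.896, -0.426, -0.127, -0.523], [-0.0, 0.285, -0.958, 0.383], [0.0, 0.0, 0.0, 1.0]]
0.0188 0.15 0.09087031484217856
```

View pics/scene0.png

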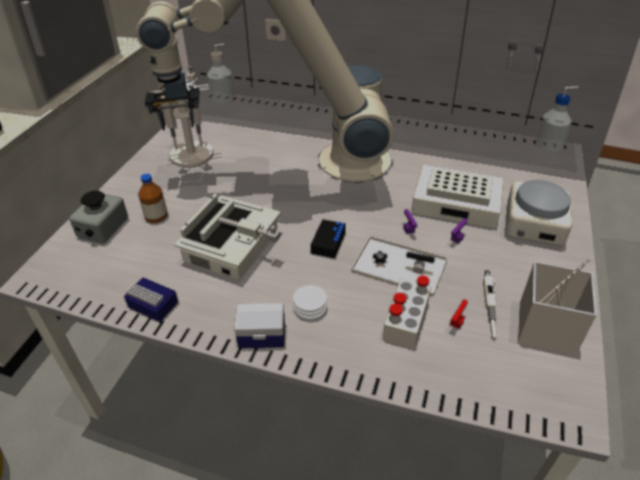

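View pics/side0.png

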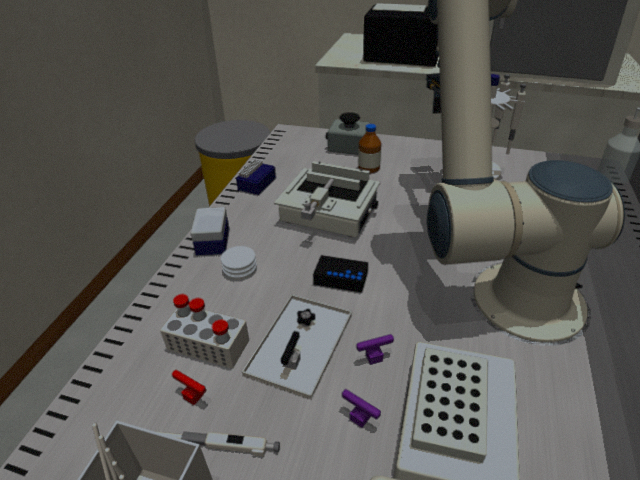

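View pics/wrist0.png

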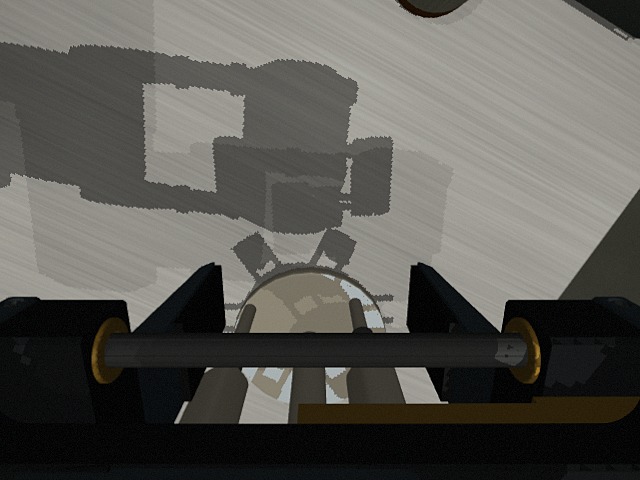

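The scene and side views show the handle in the tray: the black bar is at scene (420,257) and side (290,348). The shaker with the clamp is at scene (230,235) and side (328,200). I'll zoom in on both.

```bash
python3 - <<'E'
import cv2,numpy as np
s=cv2.imread("pics/scene0.png"); d=cv2.imread("pics/side0.png")
def crop(im,x,y,w,h,k): return cv2.resize(im[y:y+h,x:x+w],None,fx=k,fy=k,interpolation=cv2.INTER_CUBIC)
a=np.hstack([crop(s,170,190,130,100,3),crop(s,350,230,130,100,3)])
b=np.hstack([crop(d,260,150,130,100,3),crop(d,240,290,130,100,3)])
cv2.imwrite("pics/z0.png",np.vstack([a,b]))
E
```

```text
(no output)
```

View pics/z0.png

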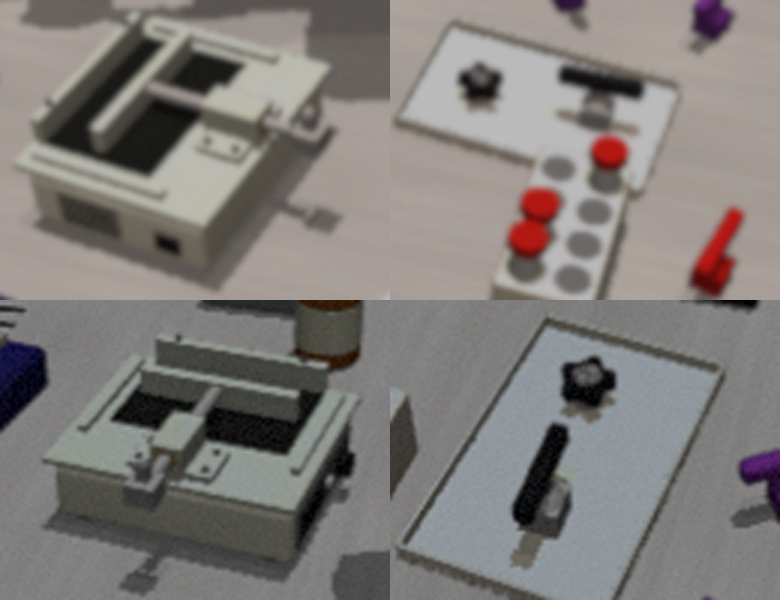

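```bash
cat > h.py <<'E'
import cv2,numpy as np
from rig import arm
def ray(c,uv):
    K=np.array(c["intrinsics"]);k=c["k1"]
    p=cv2.undistortPoints(np.array([[uv]],float),K,np.array([k,0,0,0.]))[0,0]
    T=np.array(c["cam_to_world"]); d=T[:3,:3]@np.array([p[0],p[1],1]); return T[:3,3],d/np.linalg.norm(d)
def onz(c,uv,z):
    o,d=ray(c,uv); return o+d*(z-o[2])/d[2]
def two(c1,a,c2,b):
    o1,d1=ray(c1,a);o2,d2=ray(c2,b)
    t=np.linalg.lstsq(np.c_[d1,-d2],o2-o1,rcond=None)[0]
    p,q=o1+t[0]*d1,o2+t[1]*d2
    return (p+q)/2,np.linalg.norm(p-q)
def proj(c,P):
    T=np.linalg.inv(np.array(c["cam_to_world"])); p=T[:3,:3]@np.array(P)+T[:3,3]
    x,y=p[0]/p[2],p[1]/p[2]; f=1+c["k1"]*(x*x+y*y); K=np.array(c["intrinsics"])
    return np.array([K[0,0]*x*f+K[0,2],K[1,1]*y*f+K[1,2]])
def snap(name,fn):
    c=arm.get_calibration(name); im=arm.snapshot(name)[:,:,::-1].copy(); cv2.imwrite(fn,im); return c,im
E
python3 - <<'E'
from h import *
s=arm.get_calibration("scene");d=arm.get_calibration("side")
print(two(s,(420,257),d,(290,348))); print(two(s,(273,226),d,(308,204)))
# bar ends
print(onz(s,(350+(562-390)/3,230+75/3),.054),onz(s,(350+(640-390)/3,230+90/3),.054))
print(onz(d,(240+(560-390)/3,290+(430-300)/3),.06),onz(d,(240+(522-390)/3,290+(520-300)/3),.054))
# rod: two points in side & scene
print(onz(d,(260+215/3,150+95/3),.105),onz(d,(260+147/3,150+175/3),.11))
print(onz(s,(170+150/3,190+90/3),.105),onz(s,(170+300/3,190+125/3),.11))
R=arm.current_tool_rot();print(np.round(R,2).tolist())
E
```

```text
(array([0.51221767, 0.33046214, 0.05180848]), np.float64(0.0007960858009850491))
(array([ 0.59507843, -0.0866939 ,  0.13414293]), np.float64(0.002205178963591127))
[0.51643873 0.29359169 0.054     ] [0.51558373 0.36921232 0.054     ]
[0.50846019 0.29555276 0.06      ] [0.51091523 0.37331296 0.054     ]
[ 0.57470834 -0.26033124  0.105     ] [ 0.5975948  -0.09946986  0.11      ]
[ 0.58240311 -0.26573788  0.105     ] [ 0.59400346 -0.09883194  0.11      ]
[[0.9, 0.44, -0.0], [0.44, -0.9, 0.0], [0.0, -0.0, -1.0]]
```

```bash
python3 - <<'E'
from h import *
s=arm.get_calibration("scene");d=arm.get_calibration("side")
print("cap near",onz(s,(423,282),.111),onz(d,(221,327),.111))
print("cap",onz(s,(400,298),.111),onz(d,(197,304),.111))
print("rack near corner top", onz(s,(350+(530-390)/3,230+150/3),.07),onz(d,(248,322),.07))
print("knob",onz(d,(240+(588-390)/3,290+80/3),.03))
def Rot(yaw): # tool down, tool y at angle yaw
    y=np.array([np.cos(yaw),np.sin(yaw),0]);z=np.array([0,0,-1.]);x=np.cross(y,z);return np.c_[x,y,z]
for name,p,ys in [("h",(.513,.331,.035),(0,np.pi)),("h2",(.513,.331,.25),(0,np.pi)),("s",(.596,-.085,.148),(np.pi/2-.1,-np.pi/2-.1)),("s2",(.606,-.035,.148),(np.pi/2-.1,-np.pi/2-.1))]:
  for y in ys: 
    q=arm.solve_ik(np.array(p),Rot(y)); print(name,round(y,2),None if q is None else np.round(q,0))
E
```

```text
cap near [0.66662874 0.35741051 0.111     ] [0.64812691 0.36048027 0.111     ]
cap [0.73866982 0.31077805 0.111     ] [0.72727604 0.31347374 0.111     ]
rack near corner top [0.63946879 0.28559792 0.07      ] [0.6184143  0.30001759 0.07      ]
knob [0.51247689 0.21787989 0.03      ]
h 0 [27. 39. 89. -0. 52. 27.]
h 3.14 [  27.   39.   89.   -0.   52. -153.]
h2 0 [27. 25. 76. -0. 78. 27.]
h2 3.14 [  27.   25.   76.   -0.   78. -153.]
s 1.47 [-14.  30.  85.  -0.  65. -98.]
s -1.67 [-14.  30.  85.  -0.  65.  82.]
s2 1.47 [ -9.  31.  84.  -0.  65. -93.]
s2 -1.67 [-9. 31. 84. -0. 65. 87.]
```

```bash
cat >> h.py <<'E'
def Rot(yaw):
    y=np.array([np.cos(yaw),np.sin(yaw),0]);z=np.array([0,0,-1.]);x=np.cross(y,z);return np.c_[x,y,z]
E
python3 - <<'E'
from h import *
p=arm.current_ee_pos(); arm.move_l(p+np.array([0,0,.08]),feed=.3)
arm.move_to(np.array([.596,-.085,.26]),Rot(-1.67)); arm.sleep(.2)
c,im=snap("wrist","pics/w1.png"); print(arm.current_t(),proj(c,(.596,-.085,.138)))
E
```

```text
2.875 [315.40423117 228.02000974]
```

View pics/w1.png

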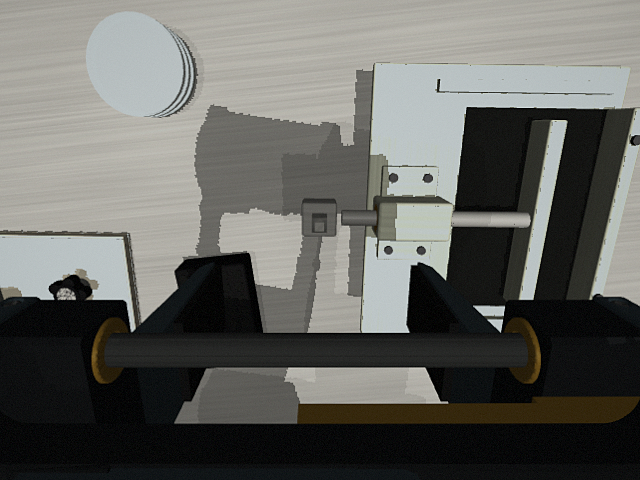

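The stub is clearly visible near (319,222), the guide mouth near (377,217), and the rod runs almost along the image rows. I'll zoom in for a precise reading.

```bash
python3 - <<'E'
import cv2
im=cv2.imread("pics/w1.png")
cv2.imwrite("pics/w1z.png",cv2.resize(im[190:250,290:390],None,fx=8,fy=8,interpolation=cv2.INTER_NEAREST))
E
```

```text
(no output)
```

View pics/w1z.png

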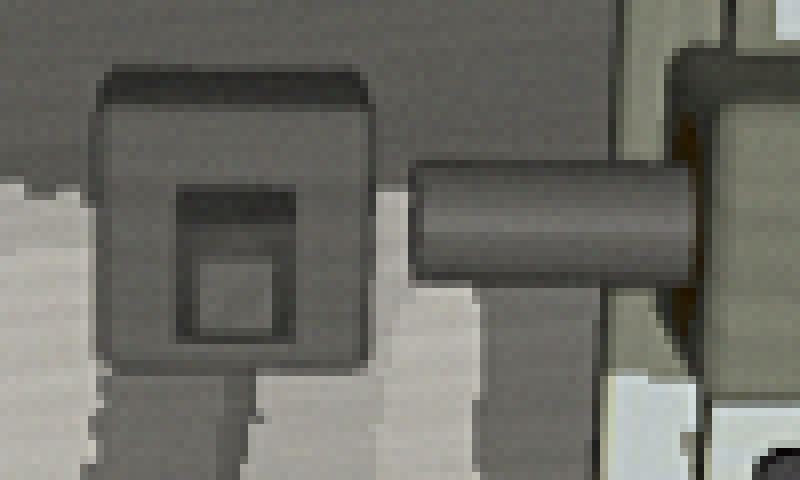

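```bash
python3 - <<'E'
from h import *
c=arm.get_calibration("wrist"); im=cv2.imread("pics/w1.png")
print(onz(c,(318.7,226.25),.138),onz(c,(318.9,219.2),.116))
# rod edges columns
g=cv2.cvtColor(im,cv2.COLOR_BGR2GRAY).astype(int)
print("block edges L/R", [onz(c,(290+x/8-.5,219.2),.116)[:2].round(4).tolist() for x in(98,370)])
print("rod near",onz(c,(345,190+221.5/8-.5),.109))
for u in (460,480,500,520): 
    col=g[195:245,u]; i=np.where(col>130)[0]+195; print(u,i.min(),i.max(),onz(c,(u,(i.min()+i.max())/2),.109))
print("mouth",onz(c,(290+695/8-.5,217.5),.105))
E
```

```text
[ 0.59720215 -0.08765491  0.138     ] [ 0.5975513  -0.08806239  0.116     ]
block edges L/R [[0.599, -0.0735], [0.5961, -0.1024]]
rod near [ 0.59535012 -0.11079903  0.109     ]
460 215 224 [ 0.58321082 -0.21080436  0.109     ]
480 215 225 [ 0.58100371 -0.22827104  0.109     ]
500 215 225 [ 0.57924863 -0.24574811  0.109     ]
520 215 226 [ 0.57703654 -0.26326502  0.109     ]
mouth [ 0.5913036  -0.13860332  0.105     ]
```

Block and stub agree: the foot is at about (0.5973,-0.0878), 51 mm from the mouth against 50 given, and the rod heading is 0.117 rad. Next is a close view of the handle.

```bash
python3 - <<'E'
from h import *
arm.move_to(np.array([.513,.331,.2]),Rot(0)); arm.sleep(.2)
c,im=snap("wrist","pics/w2.png"); print(arm.current_t(),proj(c,(.513,.331,.063)))
E
```

```text
4.7 [317.20057875 225.19970612]
```

View pics/w2.png

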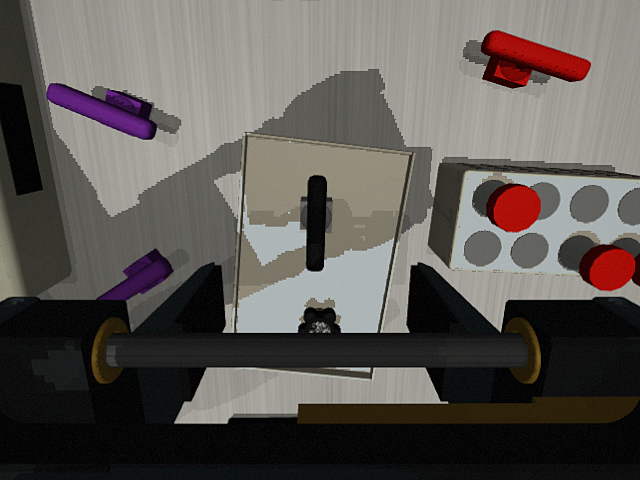

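The bar is at (316,223), nearly vertical in the image, with the knob below it at (320,322).

```bash
python3 - <<'E'
from h import *
c=arm.get_calibration("wrist"); im=cv2.imread("pics/w2.png")
m=(im.max(2)<45).astype(np.uint8); m[:165]=0;m[285:]=0;m[:,:290]=0;m[:,345:]=0
n,l,st,_=cv2.connectedComponentsWithStats(m); k=1+np.argmax(st[1:,4]); print(st[k])
pts=np.argwhere(l==k)[:,::-1].astype(float)
W=np.array([onz(c,p,.058)[:2] for p in pts]).astype(np.float32)
r=cv2.minAreaRect(W*1000); print(r)
mu=W.mean(0); w,v=np.linalg.eigh(np.cov(W.T)); print(mu,v[:,1],np.arctan2(v[0,1],v[1,1]))
cv2.imwrite("pics/w2z.png",cv2.resize(im[165:285,270:370],None,fx=5,fy=5,interpolation=cv2.INTER_NEAREST))
E
```

```text
[ 301  176   31   95 1756]
((511.88763427734375, 330.22894287109375), (82.77680969238281, 25.116506576538086), 89.93205261230469)
[0.51171166 0.33225244] [0.03142916 0.99950598] 0.031434335680108345
```

View pics/w2z.png

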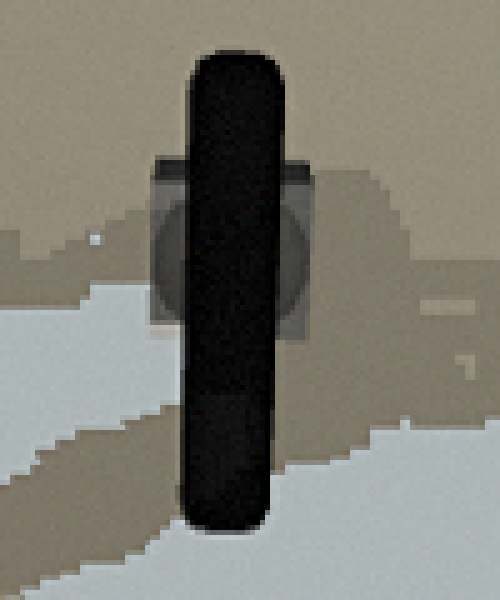

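```bash
python3 - <<'E'
from h import *
c=arm.get_calibration("wrist")
for z in(.063,.056,.054):
  a,b=onz(c,(316.9,174.9),z),onz(c,(314.5,270.5),z); d=a-b; print(z,(a+b)/2,np.linalg.norm(d),np.arctan2(d[0],d[1]))
# hub top face (z=.027): rows 180..342 left x150 right 314
for v,x0,x1 in((200,152,313),(320,151,309)): print(onz(c,(270+(x0+x1)/10-.5,165+v/5-.5),.027))
print("hub top-back edge mid",onz(c,(270+233/5-.5,165+180/5-.5),.027),"front",onz(c,(270+231/5-.5,165+333/5-.5),.027))
E
```

```text
0.063 [0.51159943 0.33174926 0.063     ] 0.08282536869370621 0.02573847252498464
0.056 [0.51159219 0.3299188  0.056     ] 0.0847150388251321 0.025738472524985092
0.054 [0.51159012 0.32939581 0.054     ] 0.0852549445769681 0.025738472524983902
[0.51190805 0.34139848 0.027     ]
[0.51141043 0.3184274  0.027     ]
hub top-back edge mid [0.51200456 0.34514504 0.027     ] front [0.51159504 0.31588669 0.027     ]
```

```bash
python3 - <<'E'
from h import *
R=Rot(-.0257); p=np.array([.5117,.3305,.0352])
arm.move_to(p+[0,0,.08],R)
arm.move_l(p,R,feed=.08); 
print("F",arm.current_force(),arm.current_ee_pos())
arm.grip(.0); print("w",arm.current_width())
arm.move_l(p+[0,0,.06],feed=.1)
arm.move_l(p+[0,0,.22],feed=.25)
arm.sleep(.1);print("w",arm.current_width(),arm.current_force(),arm.current_ee_pos(),arm.current_t())
c,im=snap("wrist","pics/w3.png")
snap("side","pics/side3.png")
E
```

```text
F [-0.92452877  0.15240821  0.60915453] [0.51204769 0.33067285 0.03570696]
w 0.01573845640915067
w 0.01598721366297433 [ 0.10541334 -0.6611913  -1.7329992 ] [0.51087203 0.33003267 0.25311484] 9.0583
```

View pics/w3.png

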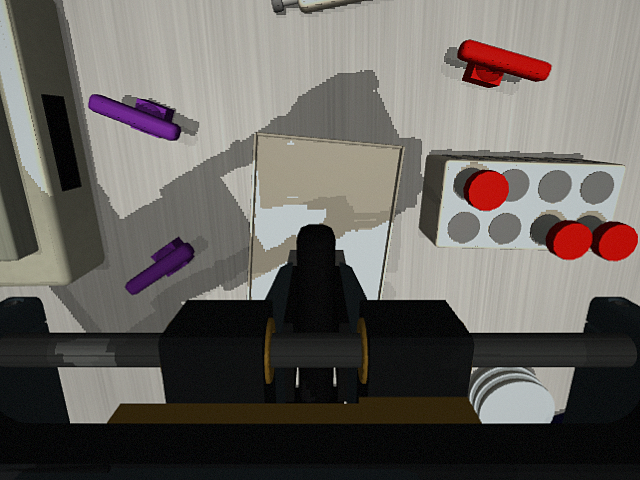

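View pics/side3.png

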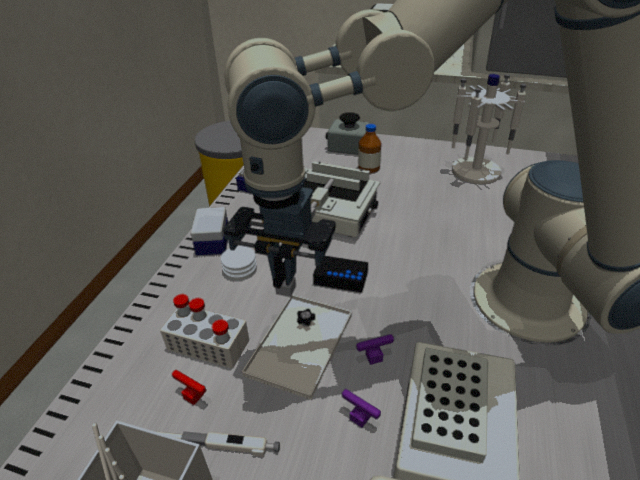

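The handle is held: width is 16.0 mm, the bar's full width, and it sits straight in the jaws with its end at (316,225). I'll hover over the stub and check alignment.

```bash
python3 - <<'E'
from h import *
R=arm.current_tool_rot();P=arm.current_ee_pos();c=arm.get_calibration("wrist")
for zz in(-.0188+.009,-.0188,-.0188-.009): print("bar end exp",proj(c,P+R@[.042,0,zz]))
Rs=Rot(-1.688); S=np.array([.5973,-.0878])
arm.move_to(np.r_[S,.235],Rs); arm.move_l(np.r_[S,.195],Rs,feed=.1); arm.sleep(.3)
e=arm.current_ee_pos();Rm=arm.current_tool_rot(); print(e,np.arctan2(Rm[1,1],Rm[0,1]),Rm[:,2],arm.current_t(),arm.current_width(),arm.current_force())
c,im=snap("wrist","pics/w4.png");s,a=snap("scene","pics/s4.png");d,b=snap("side","pics/d4.png")
def crop(im,x,y,w,h,k): return cv2.resize(im[y:y+h,x:x+w],None,fx=k,fy=k,interpolation=cv2.INTER_CUBIC)
u=np.round(proj(s,(.597,-.088,.15))).astype(int);v=np.round(proj(d,(.597,-.088,.15))).astype(int);print(u,v)
cv2.imwrite("pics/z4.png",np.hstack([crop(a,u[0]-32,u[1]-37,65,75,6),crop(b,v[0]-32,v[1]-37,65,75,6)]))
E
```

```text
bar end exp [319.59524795 219.26256266]
bar end exp [319.79585966 224.49162879]
bar end exp [320.01996232 230.33325874]
[ 0.59753337 -0.08784604  0.1954978 ] -1.6880147141212112 [ 8.16571414e-04 -1.87082172e-04 -9.99999649e-01] 11.5833 0.015397116875526924 [-0.04136961 -0.59819399 -1.9256861 ]
[272 222] [307 198]
```

View pics/w4.png

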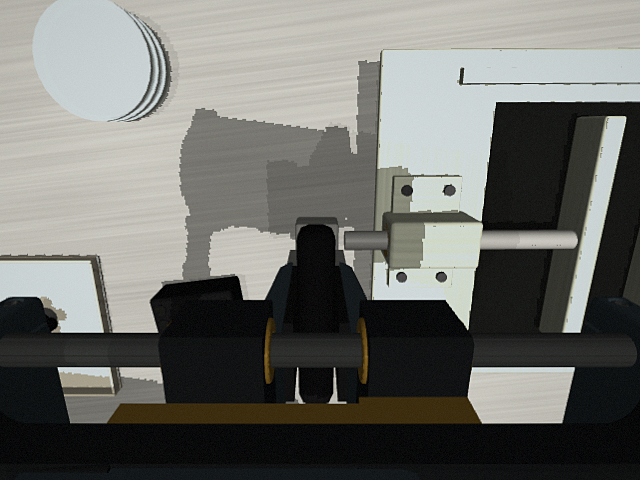

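View pics/z4.png

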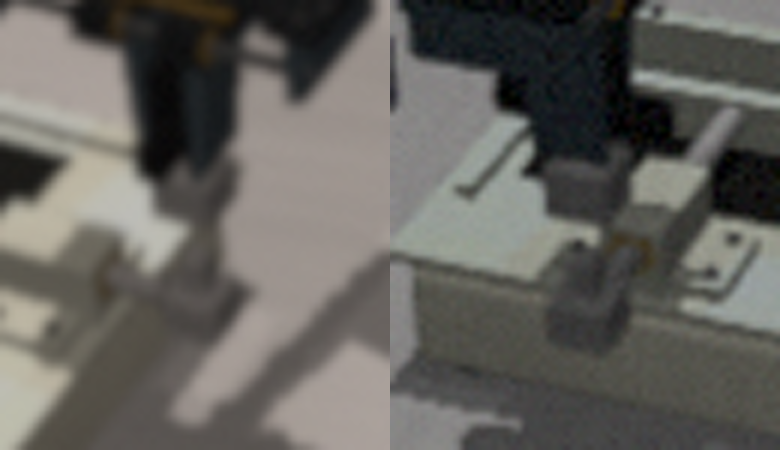

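```bash
python3 - <<'E'
from h import *
c=arm.get_calibration("wrist");R=arm.current_tool_rot();P=arm.current_ee_pos();T=np.array(c["cam_to_world"])
print(np.round(R.T@T[:3,:3],4),R.T@(T[:3,3]-P))
print("bar end",[proj(c,P+R@[.042,0,z]) for z in (-.01,-.0188,-.028)])
im=cv2.imread("pics/w4.png");cv2.imwrite("pics/w4z.png",cv2.resize(im[205:305,260:400],None,fx=5.5,fy=5.5,interpolation=cv2.INTER_NEAREST))
E
```

```text
[[-1.000e-04 -9.586e-01 -2.847e-01]
 [ 1.000e+00 -5.000e-04  1.300e-03]
 [-1.400e-03 -2.847e-01  9.586e-01]] [ 0.07896521 -0.0007372  -0.16970954]
bar end [array([316.87133492, 214.05437162]), array([316.96644689, 218.890695  ]), array([317.07760295, 224.54300373])]
```

View pics/w4z.png

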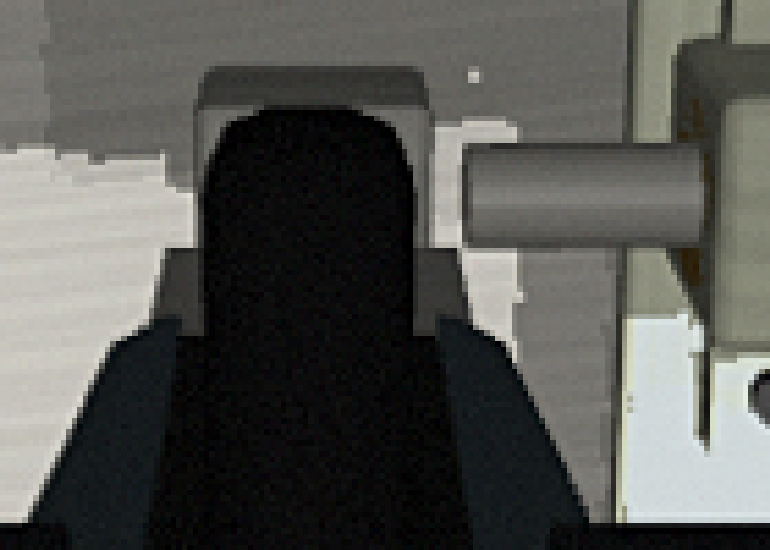

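```bash
python3 - <<'E'
from h import *
c=arm.get_calibration("wrist");R=arm.current_tool_rot();P=arm.current_ee_pos()
f=lambda x,y:(260+x/5.5-.5,205+y/5.5-.5)
zt=P[2]-.0327+.024
t=lambda uv,z:(R.T@(onz(c,uv,z)-P)*1000).round(2)
print("hub L,R back edge",t(f(162,250),zt),t(f(467,250),zt))
print("block L,R at back top edge",t(f(197,107),.116),t(f(430,107),.116))
print("stub est",R.T@(np.array([.5973,-.0878,.138])-P)*1000)
print("bar end",t(f(308,107),zt+.027))
E
```

```text
hub L,R back edge [ 19.36 -13.8    8.71] [19.35 13.82  8.71]
block L,R at back top edge [ 14.46 -14.25  79.21] [14.44 14.58 79.21]
stub est [-7.67318088e-02 -4.36369317e-02  5.72066844e+01]
bar end [ 39.72  -0.6  -18.29]
```

```bash
python3 - <<'E'
from h import *
c=arm.get_calibration("wrist");R=arm.current_tool_rot();P=arm.current_ee_pos()
f=lambda x,y:(260+x/5.5-.5,205+y/5.5-.5)
z0=P[2]-.0327
t=lambda uv,z:(R.T@(onz(c,uv,z)-P)*1000).round(2)
print("hub bottom edge",t(f(162,250),z0),t(f(467,250),z0))
for h in(.042,.051,.056,.06):print("bar end",t(f(308,107),z0+h))
im=cv2.imread("pics/w4.png"); print(im[240:268,292].tolist())
E
```

```text
hub bottom edge [ 11.35 -15.56  32.7 ] [11.33 15.77 32.7 ]
bar end [37.39 -0.59 -9.29]
bar end [ 39.72  -0.6  -18.29]
bar end [ 41.01  -0.61 -23.29]
bar end [ 42.05  -0.61 -27.29]
[[198, 205, 208], [189, 197, 199], [185, 191, 193], [182, 189, 191], [185, 193, 196], [188, 194, 198], [192, 198, 204], [186, 193, 194], [189, 198, 199], [179, 185, 188], [34, 35, 34], [45, 49, 49], [50, 52, 52], [53, 56, 57], [54, 56, 55], [51, 56, 57], [56, 56, 57], [52, 55, 57], [50, 52, 53], [54, 57, 58], [56, 62, 59], [52, 54, 56], [41, 43, 41], [27, 24, 21], [32, 29, 26], [34, 35, 31], [5, 4, 0], [21, 18, 15]]
```

```bash
python3 - <<'E'
from h import *
c=arm.get_calibration("wrist");R=arm.current_tool_rot();P=arm.current_ee_pos()
z0=P[2]-.0327
q=lambda x,y,z:proj(c,np.r_[(P+R@[x,y,0])[:2],z]).round(1)
for h in(0,.024): print("hub",h,[q(.015,y,z0+h) for y in(-.015,.015)], q(-.015,0,z0+h))
print("bar",q(.042,0,z0+.06),q(.042,0,z0+.042))
print("block",q(.015,-.015,.116),q(.015,.015,.116))
print("obs hub", (288.95,249.95),(344.4,249.95)," bar v 224 block", (295.3,224),(337.7,224))
E
```

```text
hub 0 [array([289.8, 243.8]), array([343.2, 243.8])] [316.5 292.7]
hub 0.024 [array([286.7, 258.2]), array([346.6, 258.2])] [316.6 312.2]
bar [317.1 224.1] [316.9 213.7]
block [294.2 223.2] [338.3 223.2]
obs hub (288.95, 249.95) (344.4, 249.95)  bar v 224 block (295.3, 224) (337.7, 224)
```

```bash
python3 - <<'E'
from h import *
R=arm.current_tool_rot();P=arm.current_ee_pos()
z0=P[2]-.0327
for n,o,u,off in(("scene",(240,185),(272,222),0),("side",(275,161),(307,198),390)):
  c=arm.get_calibration(n); im=cv2.imread("pics/s4.png" if n=="scene" else "pics/d4.png")
  x,y=u[0]-32,u[1]-37
  k=10; cr=cv2.resize(im[y:y+75,x:x+65],None,fx=k,fy=k,interpolation=cv2.INTER_CUBIC)[:600] if 0 else cv2.resize(im[y+10:y+70,x:x+65],None,fx=k,fy=k,interpolation=cv2.INTER_CUBIC)
  for base,col,h,xy in((z0,(0,255,0),.024,P),(.094,(0,0,255),.022,np.r_[.5973,-.0878,0])):
    for dx in(-.015,.015):
      for dy in(-.015,.015):
        for dz in(0,h):
          p=proj(c,np.r_[(xy+R@[dx,dy,0])[:2],base+dz]); p=((p-[x,y+10]+.5)*k).astype(int); cv2.circle(cr,tuple(p.tolist()),4,col,-1)
  cv2.imwrite(f"pics/chk_{n}.png",cr)
a=np.hstack([cv2.imread("pics/chk_scene.png"),cv2.imread("pics/chk_side.png")]);cv2.imwrite("pics/chk.png",cv2.resize(a,None,fx=.6,fy=.6))
E
```

```text
(no output)
```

View pics/chk.png

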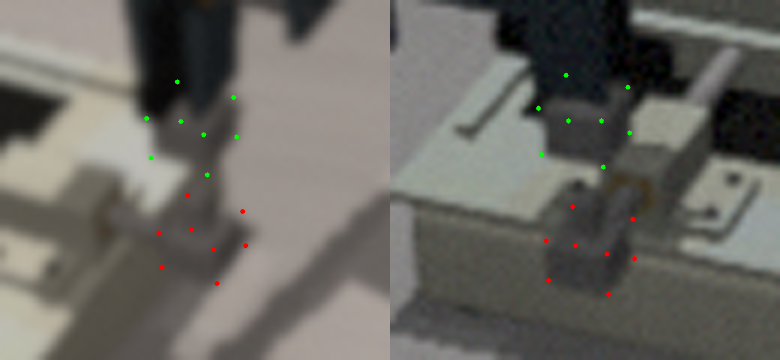

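Lateral alignment of hub and block agrees within 0.2 mm in the wrist view. Along the bar, the views put the hub 0.7–3 mm towards −x, which is inside the taper's capture range. I'll shift the tool 1.2 mm in +x and descend while watching force.

```bash
python3 - <<'E'
from h import *
Rs=Rot(-1.688); S=np.array([.5973,-.0878])+1.2e-3*Rs[:2,0]
arm.move_l(np.r_[S,.178],Rs,feed=.06); f0=arm.current_force(); print(f0)
z=.178
while z>.1435:
    z-=.003; arm.move_l(np.r_[S,z],Rs,feed=.04)
    f=arm.current_force()-f0;e=arm.current_ee_pos(); print(round(z,4),f.round(1),e.round(4))
    if f[2]>12 or abs(f[:2]).max()>12: break
print(arm.current_width(),arm.current_t())
snap("wrist","pics/w5.png");snap("side","pics/d5.png")
E
```

```text
[ 0.12474272  0.57239541 -1.0362236 ]
0.175 [ 0.5 -0.5  0.2] [ 0.5985 -0.0879  0.1749]
0.172 [ 0.1 -1.2  0.6] [ 0.5984 -0.0879  0.1718]
0.169 [ 0.3 -0.9 -0.1] [ 0.5984 -0.0879  0.1688]
0.166 [-0.4 -0.9 -0.3] [ 0.5986 -0.088   0.1659]
0.163 [ 5.5 -1.3 -2.6] [ 0.599 -0.088  0.163]
0.16 [ 5.4 -2.6 -4.3] [ 0.5989 -0.0881  0.1598]
0.157 [ 6.2 -1.6 -3.4] [ 0.5989 -0.088   0.1567]
0.154 [ 7.1 -2.2 -4.1] [ 0.5989 -0.088   0.1536]
0.151 [ 7.6 -1.7 -3.5] [ 0.5988 -0.088   0.1505]
0.148 [ 5.3 -1.3  3.5] [ 0.5989 -0.0881  0.148 ]
0.145 [ 2.5 -1.4 20. ] [ 0.5996 -0.0882  0.1462]
0.015864804200920995 14.9167
```

View pics/w5.png

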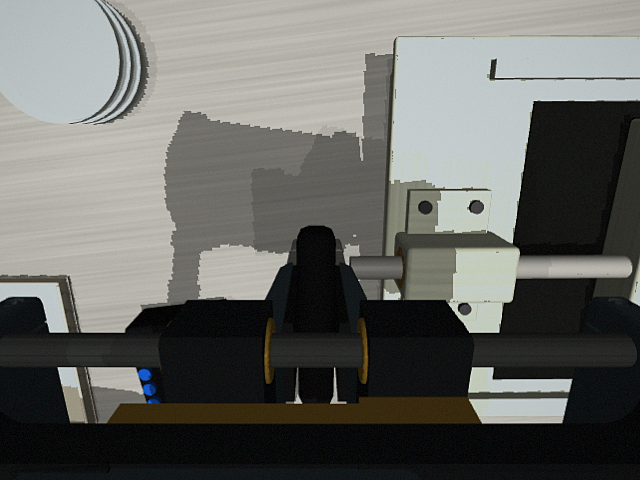

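The handle slid over the stub and bottomed at TCP z ≈ 0.148, against 0.1487 expected, with 20 N downward. I'll confirm in the side view before pulling.

```bash
python3 - <<'E'
from h import *
c=arm.get_calibration("side");im=cv2.imread("pics/d5.png");u=proj(c,(.597,-.088,.14)).round().astype(int)
a=cv2.resize(im[u[1]-35:u[1]+35,u[0]-45:u[0]+45],None,fx=8,fy=8,interpolation=cv2.INTER_CUBIC);cv2.imwrite("pics/d5z.png",a)
E
```

```text
(no output)
```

View pics/d5z.png

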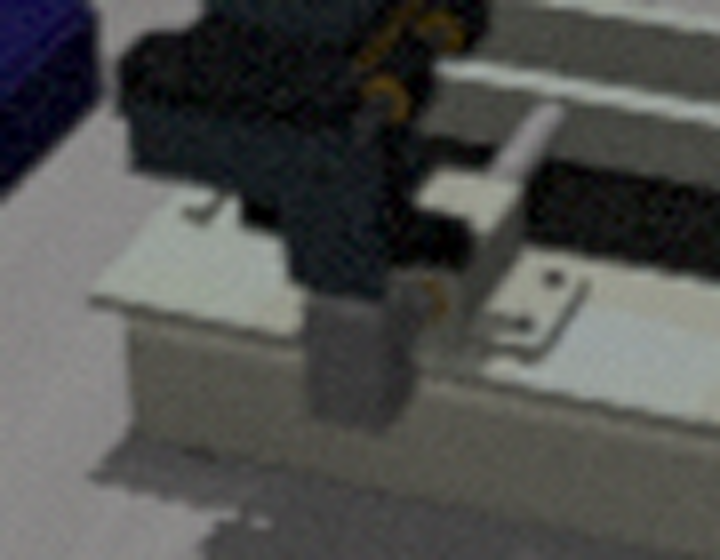

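The side view shows the hub flush on the block with no gap. Now I'll ease the push and pull along the rod.

```bash
python3 - <<'E'
from h import *
Rs=Rot(-1.688); a=.117; D=np.array([np.sin(a),np.cos(a),0])
p0=arm.current_ee_pos(); B=np.r_[(np.array([.5973,-.0878])+1.2e-3*Rs[:2,0]),.1468]
arm.move_l(B,Rs,feed=.03); arm.sleep(.3); p0=arm.current_ee_pos(); print(p0,arm.current_force())
for s in(.015,.03,.042,.051):
    arm.move_l(B+D*s,Rs,feed=.04); e=arm.current_ee_pos(); print(s,((e-p0)@D).round(4),(e-p0).round(4),arm.current_force().round(1),round(arm.current_width(),4))
arm.sleep(.3); e=arm.current_ee_pos(); print(((e-p0)@D).round(4),arm.current_force().round(1),arm.current_t())
snap("wrist","pics/w6.png");snap("side","pics/d6.png")
im=cv2.imread("pics/w6.png");cv2.imwrite("pics/w6z.png",cv2.resize(im[210:330,280:440],None,fx=5,fy=5,interpolation=cv2.INTER_NEAREST))
E
```

```text
[ 0.59926469 -0.08811071  0.14687925] [ 6.48147347 -1.65889972  2.64437078]
0.015 0.0144 [ 0.0016  0.0143 -0.0001] [ 5.8 -5.9  0.8] 0.0159
0.03 0.0292 [ 0.0033  0.029  -0.0001] [ 5.2 -8.1  1.4] 0.016
0.042 0.0411 [ 0.0046  0.0408 -0.0001] [  4.2 -10.3   1.9] 0.0158
0.051 0.0499 [ 0.0056  0.0496 -0.0001] [  5.2 -10.8   2.4] 0.0156
0.0498 [  3.6 -10.5   3.1] 17.7417
```

View pics/w6z.png

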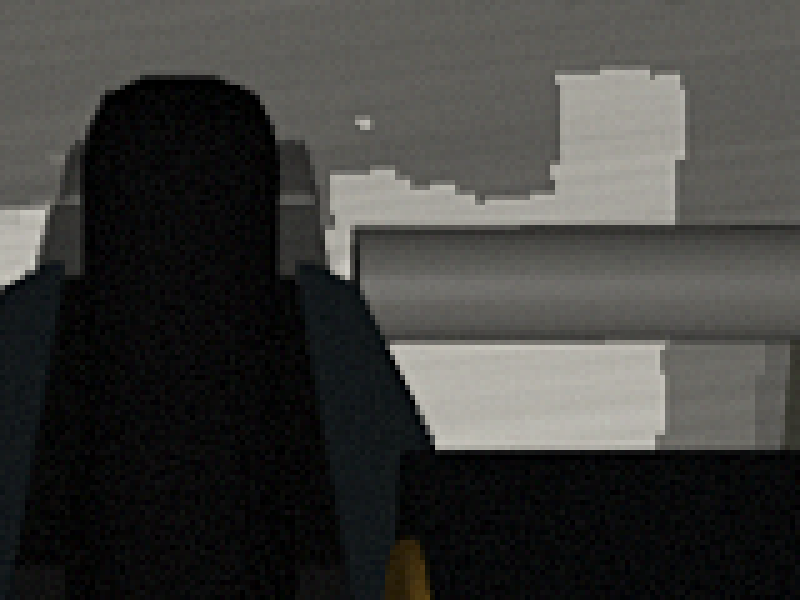

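```bash
python3 - <<'E'
import cv2,numpy as np
im=cv2.imread("pics/w6.png");d=cv2.imread("pics/d6.png")
a=cv2.resize(im[230:310,380:460],None,fx=5,fy=5,interpolation=cv2.INTER_NEAREST)
b=cv2.resize(d[165:245,275:355],None,fx=5,fy=5,interpolation=cv2.INTER_CUBIC)
cv2.imwrite("pics/z6.png",np.hstack([a,b]))
E
```

```text
(no output)
```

View pics/z6.png

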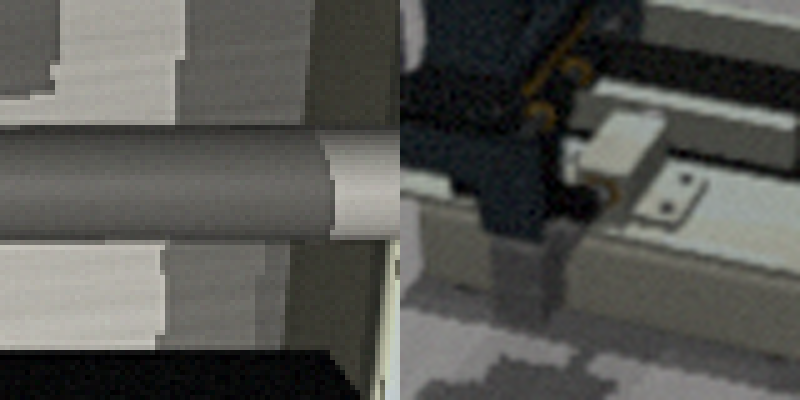

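```bash
python3 - <<'E'
import cv2,numpy as np
im=cv2.imread("pics/w6.png")
cv2.imwrite("pics/z6b.png",cv2.resize(im[225:315,420:540],None,fx=6,fy=6,interpolation=cv2.INTER_NEAREST))
E
```

```text
(no output)
```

View pics/z6b.png

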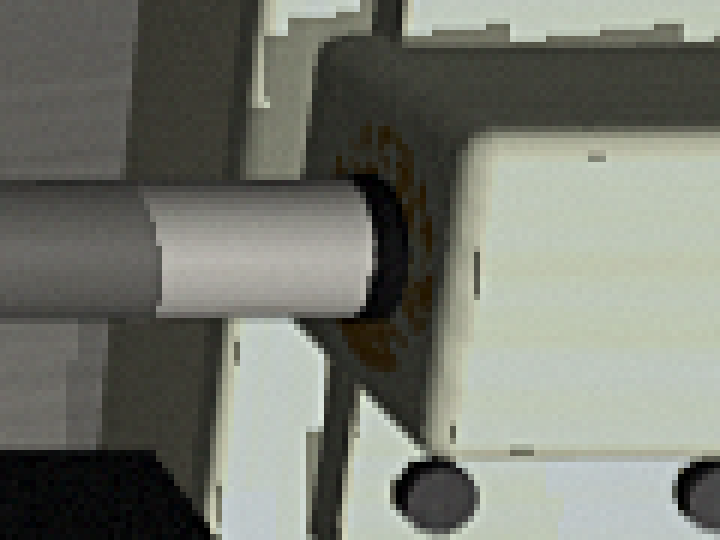

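The dark ring is almost entirely out at the mouth, about 6 px (3.7 mm of its 4 mm). I'll add 1.3 mm, check and hand in.

```bash
python3 - <<'E'
from h import *
Rs=Rot(-1.688); a=.117; D=np.array([np.sin(a),np.cos(a),0]); p0=np.array([.59926,-.08811,.14688])
B=np.r_[(np.array([.5973,-.0878])+1.2e-3*Rs[:2,0]),.1468]
arm.move_l(B+D*.0523,Rs,feed=.02); arm.sleep(.5)
e=arm.current_ee_pos();print(((e-p0)@D).round(4),(e-p0).round(4),arm.current_force().round(1),arm.current_width(),arm.current_t(),arm.current_dq().round(2))
snap("wrist","pics/w7.png");snap("side","pics/d7.png")
im=cv2.imread("pics/w7.png");d=cv2.imread("pics/d7.png")
cv2.imwrite("pics/z7.png",np.hstack([cv2.resize(im[225:315,420:500],None,fx=5,fy=5,interpolation=cv2.INTER_NEAREST),cv2.resize(d[165:255,275:355],None,fx=5,fy=5)]))
E
```

```text
0.051 [ 0.0058  0.0507 -0.0001] [  3.8 -10.5   2.3] 0.015936293464195898 18.5917 [ 0.05 -0.03 -0.01 -0.03 -0.09  0.02]
```

View pics/z7.png

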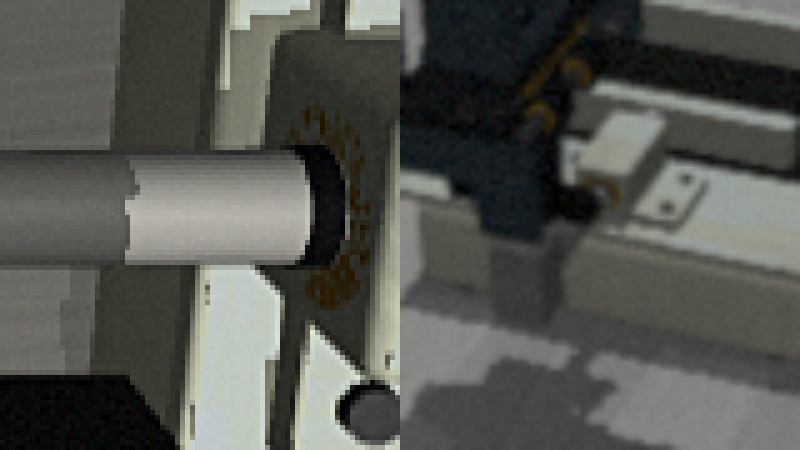

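View pics/w7.png

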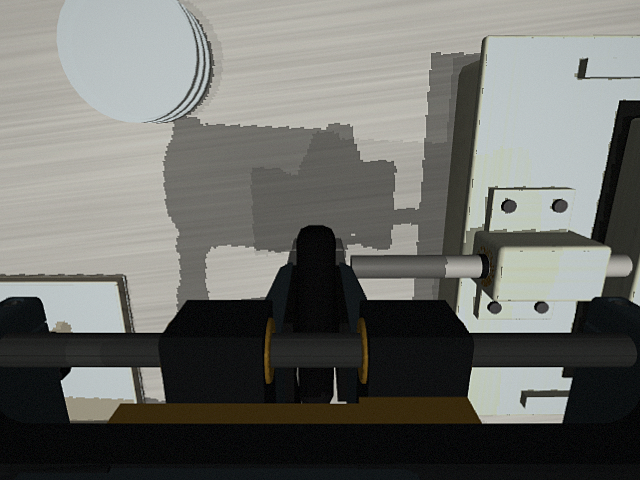

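The ring mark (wrist view, near (486,267)) is now fully out, and the side view shows the hub still flush on its block. The pull is 10.5 N at 51 mm of travel, which matches the spring.

```bash
python3 -c "
from rig import arm
arm.sleep(.2);print(arm.current_width(),arm.current_force(),arm.current_t());arm.sign_off()"
```

```text
0.015836586181366834 [  5.21074773 -10.67805976   2.63576335] 18.8917
the job is handed in; nothing more can be done
```

The T-handle is fully down on the square stub with its bar crosswise, the rod is pulled out about 51 mm, and the gripper is still holding the handle there. I handed the job in at about 19 s; no verdict is reported.

**Checks that agreed**
- **Seating:** the handle bottomed on the block at TCP z ≈ 0.148 m, against 0.1487 m expected. The side view shows the hub flush on the block, both before the pull and at the end.
- **Pull:** TCP travel was 51.0 mm with 10.5 N along the rod, which matches the spring. The wrist view shows the ring mark just fully clear of the guide.
- **Grip:** finger width stayed at about 15.9 mm, the width of the bar.
- **Other things on the worktop:** I touched nothing else during the moves. I did not measure their positions again afterwards.

**Checks that disagreed**
- **Hub position along the bar:** before the fit, the wrist view put the hub 0.7 to 3.7 mm off along the bar, while the side view put it about 1 mm off. I shifted 1.2 mm to compensate and the stub's taper took up the rest.
- **Sideways load:** a steady push of about 4–6 N across the rod remained at the end. The handle may be tilted slightly along the bar; I did not measure its tilt.

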